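# Shingle the slide mailers in the reading tray

## Robot

A 6-joint arm with a two-finger parallel gripper is mounted at the origin on the work surface. World frame = base frame: x ahead of the robot, y to its left, z up, the work surface at z = 0. Lengths are in mm, angles in rad, forces in N, time in s.
With the tool pointing down it reaches from about 325 to 775 mm from the base axis. Payload 9.3 kg.
Tool frame: the origin (TCP) lies midway between the tips of the shut fingers; the grasp point (between the pads) lies 19 mm behind it; z points along the fingers, y is the direction in which the jaws open and shut (so a half turn about z gives the same grasp; the last joint's range is limited). The gripper opens to 85 mm and grips with 20 to 120 N. Pads are 22 mm wide; open, the fingers measure 114 mm over their backs; the gripper's body (76 mm by 85 mm) begins 54 mm behind the grasp point. The pads swing forward as they close: fully open they stand 13 mm farther back than shut.
Start: joints at [-1.388, 0.259, 0.021, 1.334, 0, 1.418], TCP at [181.232, -519.28, 231.279] pointing down, gripper open.
Joint ranges: [-3.04, 3.04], [-0.91, 1.82], [-1.04, 1.36], [-1.92, 1.95], [-1.52, 1.45], [-3.14, 3.14]. Speed limits (rad/s): [2.22, 2.22, 2.79, 3.14, 3.14, 3.14].

## Interface

Orientations are given as a unit quaternion [w, x, y, z].
In Python, from plant import observe, capture, sign_off gives the robot as it stands.
- The arm moves only by the tool servo_tool, never from a script. Its argument "plan" is a list that holds one entry, the list of rows, each a list of 7 numbers: the shift along the tool's x, y, z in m, then the turn, a rotation vector about the tool's x, y, z in rad, then the finger opening in m, from 0 to 0.0854. A call has 1 to 5 rows; each row shifts and turns the commanded pose from where the row before left it, along the tool's axes as they then stand; what a row does not reach is not made up. A row lasts 1/12 s, in which the tool goes at most 41.7 mm and 7.16 degrees, less where a joint would pass 70% of its speed; a pose out of reach is approached as far as the arm can. A call is refused whole if a number of a shift passes 0.0417 or a number of a turn 0.125, either way. A call with a gripper value outside its range is refused whole. The fingers move at their own pace and stop on an object; "newtons" is the grip in N (left out, the last holds). Time passes only in rows, so rows that do not move let the fingers close. It gives the time, the measured TCP pose, the force and the opening at its end, in the units of the state.
- observe(): the state, without advancing time (a new reading comes with each control period).
- capture(name): name is "scene" or "top" or "wrist"; returns a dict with "frame" (420x560x3 uint8, blue, green, red), "K" (3x3 intrinsics, pixels), "D" ([k1, k2, p1, p2, k3] as OpenCV has them; the pictures are not rectified), "camera_from_world" (4x4, takes a point from world to camera coordinates); the wrist camera has in their place "hand_eye" (4x4, takes a point from camera to tool coordinates, whose origin is the TCP and whose axes are the flange's). Camera axes: x right, y up, looking along -z (the intrinsics and any distortion apply to the point x, -y, -z); pixel columns grow to the right and rows downward; lengths in mm; the calibration is good to about 2 mm. A picture is of the moment at which its call begins: read the wrist's pose just before it. There is no depth.
- sign_off(): hands the job in, once; it reports no verdict.
The state is a dict: "clock": time; "joint_positions": joint angles; "dq": joint speeds; "tau": joint torques, N m; "tcp_pos": TCP position; "eef_rot": TCP orientation; "contact_force": force on the tool from outside, world axes, zero at the start; "ft_torque": the same for the moment, N m; "grip_width": opening from 0.0 (shut) to 1.0 (fully open).
Only numpy, scipy, OpenCV 4.12 (cv2) and the standard library are available. Lean on these libraries where they do the work, as an engineer would, in place of code of your own. Each camera call takes 0.05 s, during which the arm holds its last target. There are 200 camera calls.

## Task

Bring the green slide mailer along the tray's rail until its label end is home against the end stop. Then take the blue and after it the yellow mailer from the sloping rack and shingle them behind it, blue over green and yellow over blue: each lies in line on the rail with its label towards the stop, its label end lapping about a third of a mailer's length over the one before and its plain end down on the rail, so that all three labels show. Leave the red mailer on the rack and do not disturb the other things on the bench.

Things in the scene. Friction and masses are not known exactly. Their poses are not given: they have to be found in the camera images.
- tray: low aluminium tray, fixed, 232 (x) x 116 (y) mm, side lips 12 mm high; along its middle a white rail 28 mm wide, flat top 14 mm above the tray's underside and 8 mm above its floor: a mailer overhangs it 4 mm each side. A black end stop, 60 mm wide, 26 mm high, crosses the +x end. Origin: on the underside, mid-width, 98 mm short of the stop's face; x runs along the rail to the stop, within 0.25 rad of world -x (towards the robot)
- tray_stop (a point): point on the tray where the rail's top meets the face of the end stop, on the rail's centre line; axes as the tray's (x towards the stop, z up); the rail runs 216 mm from here towards -x
- rack: grey sloping rack, fixed to the bench, base 130 (x) x 225 (y) x 12 mm with three white ramps side by side, 86 mm apart along y; each ramp is 28 mm wide, rises at 30 degrees towards the rack's +x, and has a steel lip 6 mm high at its lower end. A mailer's origin on a ramp is 61 mm above the rack's underside, on the line x = 0 of the rack. Origin: centre of the underside. Its x starts within 0.25 rad of world -x (towards the robot)
- green: green slide mailer, a flat rigid plastic case 84 mm long (its x) x 36 mm wide (its y) x 6 mm thick (its z), about 35 g; a white label 22 mm long covers the +x end of its upper face, the rest has a clear window. Origin: centre of its underside; x points to the label end, z out of the labelled face. Starts lying on the tray's rail, label towards the end stop but 25 to 60 mm short of it and a little crooked
- blue: blue slide mailer, a flat rigid plastic case 84 mm long (its x) x 36 mm wide (its y) x 6 mm thick (its z), about 35 g; a white label 22 mm long covers the +x end of its upper face, the rest has a clear window. Origin: centre of its underside; x points to the label end, z out of the labelled face. Starts lying on one of the rack's three ramps, label end uppermost, labelled face out, its lower end against the ramp's small lip. 
- yellow: yellow slide mailer, a flat rigid plastic case 84 mm long (its x) x 36 mm wide (its y) x 6 mm thick (its z), about 35 g; a white label 22 mm long covers the +x end of its upper face, the rest has a clear window. Origin: centre of its underside; x points to the label end, z out of the labelled face. Starts lying on one of the rack's three ramps, label end uppermost, labelled face out, its lower end against the ramp's small lip. 
- red: red slide mailer, a flat rigid plastic case 84 mm long (its x) x 36 mm wide (its y) x 6 mm thick (its z), about 35 g; a white label 22 mm long covers the +x end of its upper face, the rest has a clear window. Origin: centre of its underside; x points to the label end, z out of the labelled face. Starts lying on one of the rack's three ramps, label end uppermost, labelled face out, its lower end against the ramp's small lip. It is not needed and stays there
- green_front (a point): middle of the lower edge of the green mailer's label end (42 mm from its origin along its +x); axes as the mailer's
- green_back (a point): middle of the lower edge of the green mailer's plain end (42 mm from its origin along its -x); axes as the mailer's
- blue_front (a point): middle of the lower edge of the blue mailer's label end (42 mm from its origin along its +x); axes as the mailer's
- blue_back (a point): middle of the lower edge of the blue mailer's plain end (42 mm from its origin along its -x); axes as the mailer's
- yellow_front (a point): middle of the lower edge of the yellow mailer's label end (42 mm from its origin along its +x); axes as the mailer's
- yellow_back (a point): middle of the lower edge of the yellow mailer's plain end (42 mm from its origin along its -x); axes as the mailer's
- forceps: steel forceps, 125 mm long, 10 mm wide, 6 mm high, lying between tray and rack; loose bystander. Origin: centre of its underside
- reagent: amber reagent bottle, 60 mm across, 100 mm high; loose bystander. Origin: centre of its underside
- beaker: clear beaker, 68 mm across, 90 mm high; loose bystander. Origin: centre of its underside
- petri: closed petri dish, 94 mm across, 20 mm high; loose bystander. Origin: centre of its underside
- slidebox: closed blue slide box, 90 x 80 x 35 mm; loose bystander. Origin: centre of its underside
- dropper: small amber dropper bottle, 28 mm across, 65 mm high, standing on the robot's side; loose bystander. Origin: centre of its underside
Not all that is in view belongs to the job. There is more than one size of the blue; the job needs the smaller.

How it is judged (in metres and radians):
On the way, in this order (a step that is already met when the one before it is completed fails the run):
1. the green mailer lies flat on the rail with its label end within 4 mm of the end stop, let go (x of green_front in the frame of tray_stop above -0.004 m and y of green_front in the frame of tray_stop between -0.008 and 0.008 m and y of green_back in the frame of tray_stop between -0.01 and 0.01 m and z of each of green_front, green_back in the frame of tray_stop below 0.003 m and contact force between the fingers and green below 0.05 N and linear speed of green below 0.02 m/s), for 0.2 s.
2. the blue mailer lies lapped over the green one, let go, with its plain end on the rail (x of green_front in the frame of tray_stop above -0.006 m and y of green_front in the frame of tray_stop between -0.008 and 0.008 m and y of green_back in the frame of tray_stop between -0.01 and 0.01 m and z of each of green_front, green_back, blue_back in the frame of tray_stop below 0.003 m and contact force between the fingers and green below 0.05 N and linear speed of each of green, blue below 0.02 m/s and x of blue_front in the frame of tray_stop below -0.03 m and horizontal distance between blue_front and green_front between 0.045 and 0.07 m and y of blue_front in the frame of tray_stop between -0.009 and 0.009 m and y of blue_back in the frame of tray_stop between -0.011 and 0.011 m and z of blue_front in the frame of tray_stop between 0.005 and 0.0145 m and z of blue_back in the frame of tray_stop above -0.003 m and contact force between blue and green above 0.03 N and contact force between the fingers and blue below 0.05 N), for 0.2 s.
At the end, for the whole second after the job is handed in: Green flat on the rail within 6 mm of the stop; blue rests on green, yellow on blue, each set back 45 to 70 mm, label end towards the stop and 5 to 14.5 mm up, plain end within 3 mm of the rail; label ends within 8 mm (green) or 9 mm of its centre line, plain ends 10 or 11 mm; let go, still (all of step 2 and x of yellow_front in the frame of tray_stop below -0.03 m and horizontal distance between yellow_front and blue_front between 0.045 and 0.07 m and y of yellow_front in the frame of tray_stop between -0.009 and 0.009 m and y of yellow_back in the frame of tray_stop between -0.011 and 0.011 m and z of yellow_front in the frame of tray_stop between 0.005 and 0.0145 m and z of yellow_back in the frame of tray_stop between -0.003 and 0.003 m and contact force between yellow and blue above 0.03 N and contact force between the fingers and yellow below 0.05 N and linear speed of yellow below 0.02 m/s); the robot touches nothing.
It fails at once if the red mailer is moved by more than 15 mm (distance of red from where it was at the start of the episode above 0.015 m).
It fails at once if a loose bystander is moved by more than 25 mm (distance of any of forceps, reagent, beaker, petri, slidebox, dropper from where it was at the start of the episode above 0.025 m).
It also fails if it takes over 64 s, if anything falls off the work surface, if the arm or the gripper's body presses on something with over 40 N, if the wrist force passes 120 N, or if a joint passes its speed limit or range.

## Working session

There is one attempt and no reset: what is moved stays moved. The work goes in short steps, Python scripts to look and compute and a tool call to move; the robot and the scene stay as the last step left them, time stands still between calls to the robot, and variables do not carry over. Pictures are saved under pics/ and viewed, about 8 in all and at most 12, crops included, and the job is handed in when it is done.

Besides the shell and the picture viewer there is one more tool, called by a JSON object that holds its "api" and its "payload", one argument or row to a line. servo_tool: Moves the arm, as the interface text tells. Its arguments: {"type":"object","properties":{"plan":{"type":"array"},"newtons":{"type":"number"}},"required":["plan"]}

```bash
ls; mkdir -p pics
python3 - <<'E'
from plant import observe,capture
import cv2,numpy as np
print(observe())
for n in ["scene","top"]:
    c=capture(n); cv2.imwrite(f"pics/{n}0.png",c["frame"]); print(n,c["K"],c["D"],c["camera_from_world"])
a=cv2.imread("pics/top0.png");
E
```

```text
pics
{'clock': 0.0, 'joint_positions': array([-1.38760202e+00,  2.59226439e-01,  2.07572938e-02,  1.33374341e+00,
        8.76137837e-06,  1.41820100e+00]), 'dq': array([-0.00037571,  0.00031481,  0.00128086,  0.00062667,  0.00059745,
       -0.00044095]), 'tau': array([-3.49297261e-04, -5.55643272e+01,  3.44526279e+01,  1.37595541e-02,
       -2.28939189e-04,  6.88834206e-06]), 'tcp_pos': array([ 181.17912123, -518.98848008,  230.64582805]), 'eef_rot': array([-7.08096516e-04,  9.85938496e-01,  1.67107091e-01, -6.45316074e-06]), 'contact_force': array([-1.10327181, -0.50183874,  0.46083325]), 'ft_torque': array([ 0.02649423, -0.02991017,  0.03953289]), 'grip_width': 0.998377905570649}
scene [[533.99840444   0.         270.10150167]
 [  0.         533.99840444 208.80230843]
 [  0.           0.           1.        ]] [0.0111044 0.        0.        0.        0.       ] [[ 6.27570377e-01  7.78517796e-01 -8.09097509e-03 -3.55246055e+02]
 [-4.86239657e-01  4.00036223e-01  7.76879666e-01  2.33700278e+02]
 [ 6.08051329e-01 -4.83612512e-01  6.29597110e-01 -1.79911444e+03]
 [ 0.00000000e+00  0.00000000e+00  0.00000000e+00  1.00000000e+00]]
top [[541.08112235   0.         284.05810214]
 [  0.         541.08112235 210.61919419]
 [  0.           0.           1.        ]] [0.02083094 0.         0.         0.         0.        ] [[-1.49082960e-02 -9.99830711e-01 -1.07839165e-02  1.35624136e+01]
 [ 9.88485358e-01 -1.63616199e-02  1.50429364e-01 -5.92617762e+02]
 [-1.50580340e-01 -8.41709808e-03  9.88561942e-01 -1.63338146e+03]
 [ 0.00000000e+00  0.00000000e+00  0.00000000e+00  1.00000000e+00]]
```

View pics/top0.png

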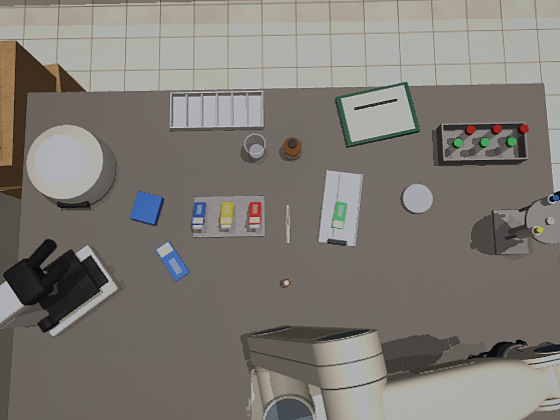

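View pics/scene0.png

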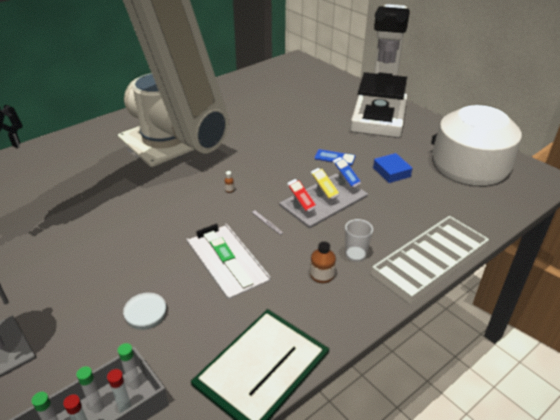

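Top view shows the tray at about (341,208) with its stop at (337,242), green at (340,214), and the rack at (229,216) with small blue (199,214), yellow (227,214) and red (255,214). The forceps lie at (288,224), and a larger blue decoy at (172,262). The scene view agrees. Next I'll take coarse positions and the wrist camera data.

```bash
cat > h.py <<'E'
from plant import observe,capture
import cv2,numpy as np
from scipy.spatial.transform import Rotation as R
F=np.diag([1,-1,-1.])
def tool(s):
    T=np.eye(4); w,x,y,z=s["eef_rot"]; T[:3,:3]=R.from_quat([x,y,z,w]).as_matrix(); T[:3,3]=s["tcp_pos"]; return T
def shot(name,file=None):
    s=observe(); c=capture(name)
    c["w_c"]=tool(s)@c["hand_eye"] if name=="wrist" else np.linalg.inv(c["camera_from_world"])
    if file: cv2.imwrite("pics/"+file,c["frame"])
    return c
def cast(c,px,z):
    """pixels -> world points on plane height z (scalar or per-pixel)"""
    p=cv2.undistortPoints(np.array(px,float).reshape(-1,1,2),c["K"],np.array(c["D"])).reshape(-1,2)
    d=np.c_[p,np.ones(len(p))]@F@c["w_c"][:3,:3].T; o=c["w_c"][:3,3]
    return o+d*((z-o[2])/d[:,2])[:,None]
def proj(c,P):
    P=np.atleast_2d(P); q=(np.c_[P,np.ones(len(P))]@np.linalg.inv(c["w_c"]).T)[:,:3]@F
    return cv2.projectPoints(q,np.zeros(3),np.zeros(3),c["K"],np.array(c["D"]))[0].reshape(-1,2)
def mask(c,h0,h1,s=90,v=40):
    m=cv2.inRange(cv2.cvtColor(c["frame"],cv2.COLOR_BGR2HSV),(h0,s,v),(h1,255,255)); return m
def blobs(m,amin=20):
    n,l,st,ce=cv2.connectedComponentsWithStats(m); return [(np.round(ce[i],1),st[i]) for i in range(1,n) if st[i,4]>=amin]
E
python3 - <<'E'
from h import *
c=shot("top")
np.set_printoptions(precision=1,suppress=True)
for n,p,z in [("green",(340,214),20),("stop",(337,242),26),("trayfar",(343,171),12),("blue",(199,214),64),("yel",(227,214),64),("red",(255,214),64),("rack",(229,216),12),("forceps",(288,224),5),("dropper",(286,283),60),("decoy",(172,262),6),("beaker",(255,147),60)]: print(n,cast(c,[p],z)[0])
w=capture("wrist"); print(w["K"],w["D"],w["hand_eye"])
E
```

```text
green [ 582.9 -171.1   20. ]
stop [ 494.4 -158.5   26. ]
trayfar [ 722.6 -185.6   12. ]
blue [583.7 265.1  64. ]
yel [582.3 179.2  64. ]
red [580.8  93.3  64. ]
rack [583.4 178.8  12. ]
forceps [555.8  -7.3   5. ]
dropper [369.9   1.6  60. ]
decoy [441.7 358.    6. ]
beaker [793.4  92.1  60. ]
[[331.4   0.  280.4]
 [  0.  331.4 205.7]
 [  0.    0.    1. ]] [-0.1  0.   0.   0.   0. ] [[   0.     1.     0.3   78.3]
 [   1.    -0.    -0.    -0.7]
 [  -0.     0.3   -1.  -141.9]
 [   0.     0.     0.     1. ]]
```

{"api": "servo_tool", "payload": {
  "plan": [
    [[0.036,-0.019,0,0,0,0,0.085],[0.036,-0.019,0,0,0,0,0.085],[0.036,-0.019,0,0,0,0,0.085],[0.036,-0.019,0,0,0,0,0.085],[0.036,-0.019,0,0,0,0,0.085]]
  ]
}}

```text
clock: 0.62
tcp_pos: [320.6, -368.7, 231.2]
eef_rot: [-0.0, 0.986, 0.167, 0.0]
contact_force: [0.5, -0.9, 0.7]
grip_width: 1.0
```

{"api": "servo_tool", "payload": {
  "plan": [
    [[0.036,-0.019,0,0,0,0,0.085],[0.036,-0.019,0,0,0,0,0.085],[0.036,-0.019,0,0,0,0,0.085],[0.036,-0.019,0,0,0,0,0.085],[0.036,-0.019,0,0,0,0,0.085]]
  ]
}}

```text
clock: 1.03
tcp_pos: [459.5, -219.4, 231.4]
eef_rot: [0.0, 0.986, 0.167, 0.0]
contact_force: [0.3, -1.0, 0.9]
grip_width: 0.992
```

{"api": "servo_tool", "payload": {
  "plan": [
    [[0.036,-0.019,0,0,0,0.112,0.06],[0,0,0,0,0,0.112,0.06],[0,0,0,0,0,0.112,0.06],[0,0,0,0,0,0.112,0.06],[0,0,0,0,0,0,0.06]]
  ]
}}

```text
clock: 1.45
tcp_pos: [485.3, -192.2, 231.1]
eef_rot: [-0.0, 0.998, -0.056, -0.0]
contact_force: [-0.6, 0.9, 0.3]
grip_width: 0.704
```

Run:
```python
from h import *
np.set_printoptions(precision=1,suppress=True)
c=shot("wrist","w1.png")
print(proj(c,[[583,-171,20],[494,-158,26]]))
print(blobs(mask(c,50,80)))
```

```text
[[249.6  83.7]
 [248.4 172.5]]
[(array([246.9,  75.1]), array([ 229,   42,   37,   87, 1490], dtype=int32))]
```

View pics/w1.png

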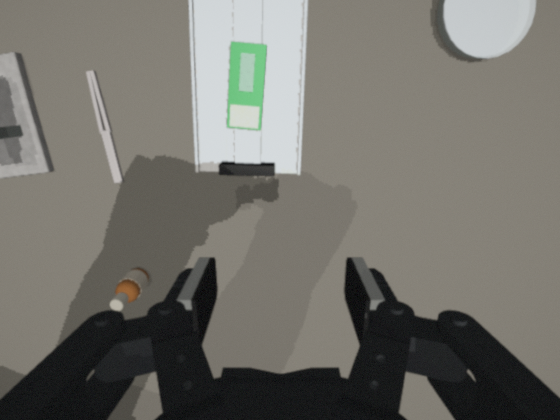

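Run:
```python
from h import *
np.set_printoptions(precision=1,suppress=True)
c=cast_c=shot("wrist")
f=c["frame"]; 
m=mask(c,50,80); r=cv2.minAreaRect(cv2.findNonZero(m)); b=cv2.boxPoints(r)
P=cast(c,b,20); print("green corners",P,P.mean(0))
L=[np.linalg.norm(P[i]-P[(i+1)%4]) for i in range(2)];print(L)
g=cv2.cvtColor(f,cv2.COLOR_BGR2GRAY)
d=np.zeros_like(g); d[155:182,205:290]=(g[155:182,205:290]<45)*255
st=blobs(d); print(st)
r=cv2.minAreaRect(cv2.findNonZero(d)); b=cv2.boxPoints(r); P=cast(c,b,26); print("stop top corners",P)
# tray lip edges per row: bright tray extents
for v in range(5,156,25):
    row=g[v,150:340].astype(int); on=np.where(row>150)[0]+150
    Q=cast(c,[(on[0],v),(on[-1],v)],12); print(v,on[0],on[-1],Q[:,:2].ravel(), np.hypot(*(Q[0]-Q[1])[:2]))
# rail edges: gradients
for v in (10,25,35,140,150):
    row=np.abs(np.diff(cv2.GaussianBlur(g,(3,3),0)[v,200:298].astype(int))); k=np.argsort(row)[-6:]+200; print(v,np.sort(k),row.max())
```

```text
green corners [[ 544.6 -140.    20. ]
 [ 623.6 -158.3   20. ]
 [ 617.5 -191.7   20. ]
 [ 538.  -175.6   20. ]] [ 580.9 -166.4   20. ]
[np.float64(81.09010715518049), np.float64(33.9402610624351)]
[(array([225.7, 168. ]), array([219, 162,  21,  12, 118], dtype=int32)), (array([266.2, 164.5]), array([260, 164,  13,   2,  25], dtype=int32))]
stop top corners [[ 508.1 -128.8   26. ]
 [ 502.2 -184.5   26. ]
 [ 490.5 -183.2   26. ]
 [ 496.4 -126.9   26. ]]
5 189 308 [ 662.9 -120.3  650.1 -235.9] 116.31284287470734
30 190 307 [ 640.4 -117.5  627.7 -233. ] 116.25423516117486
55 190 306 [ 617.4 -113.5  604.7 -230.1] 117.28697620802609
80 191 305 [ 593.5 -110.3  580.9 -227. ] 117.39178591119573
105 192 303 [ 568.8 -107.   556.3 -222.8] 116.52393500720633
130 193 302 [ 543.2 -103.5  530.7 -219.6] 116.75964280083532
155 194 301 [ 516.5  -99.8  504.1 -216.2] 117.07450957473725
10 [232 260 261 263 264 265] 7
25 [232 259 260 261 262 263] 6
35 [231 232 234 260 261 263] 5
140 [258 259 261 262 295 296] 13
150 [200 232 235 294 295 296] 12
```

Wrist view shows green at (247,85), label towards the stop at (247,168). The tray width came out at 116–117 mm (116 given) and its yaw at about −0.137. Now moving over green.

{"api": "servo_tool", "payload": {
  "plan": [
    [[0.0185,-0.007,0.036,0,0,0.025,0.05],[0.0185,-0.007,0.036,0,0,0,0.05],[0.0185,-0.007,0.036,0,0,0,0.05],[0.0185,-0.007,0.036,0,0,0,0.05],[0.0185,-0.0065,0.036,0,0,0,0.05]]
  ],
  "newtons": 20
}}

```text
clock: 1.97
tcp_pos: [581.9, -170.3, 49.8]
eef_rot: [0.0, 0.998, -0.065, 0.0]
contact_force: [1.2, -1.0, -0.3]
grip_width: 0.585
```

{"api": "servo_tool", "payload": {
  "plan": [
    [[0,0,0,0,0,0,0.05],[0,0,0,0,0,0,0.05]]
  ]
}}

```text
clock: 2.13
tcp_pos: [580.4, -169.8, 49.0]
eef_rot: [-0.001, 0.998, -0.065, -0.002]
contact_force: [-0.9, -0.4, 0.6]
grip_width: 0.587
```

Run:
```python
from h import *
c=shot("wrist","w2.png"); print(observe()); print(proj(c,[[580.9,-166.4,20]]))
```

```text
{'clock': 2.1833, 'joint_positions': array([-4.23773909e-01,  4.55733151e-01, -1.56608766e-01,  9.59938675e-01,
       -1.42434138e-04,  2.84835477e+00]), 'dq': array([-0.00948429, -0.04499759,  0.01906251,  0.00535929, -0.0004292 ,
        0.01077131]), 'tau': array([ 5.11740837e-01, -6.23512459e+01,  2.86060596e+01, -2.45215539e-01,
        3.53531633e-02, -6.36368844e-03]), 'tcp_pos': array([ 580.96550088, -170.41093635,   51.12010746]), 'eef_rot': array([-1.93706983e-04,  9.97870525e-01, -6.52216130e-02, -7.19937818e-04]), 'contact_force': array([-0.28288364,  0.45559566,  0.22200502]), 'ft_torque': array([-0.00010005, -0.01348386,  0.04022458]), 'grip_width': 0.5879858585205869}
[[275.96649162 245.42297878]]
```

View pics/w2.png

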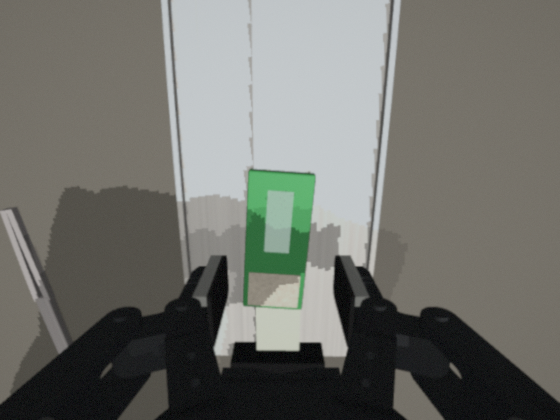

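Wrist view close up shows green at (279,240), between the fingers at (215,290) and (350,290). I'll refine the lateral position from this picture.

Run:
```python
from h import *
np.set_printoptions(precision=1,suppress=True)
c=shot("wrist"); g=cv2.cvtColor(c["frame"],cv2.COLOR_BGR2GRAY); c["w_c"][:3,3]
u=np.array([-.9907,.1362,0]); n=np.array([-.1362,-.9907,0]) # n: tool y dir
t=np.array([581,-170.0,0])
b=cv2.boxPoints(cv2.minAreaRect(cv2.findNonZero(mask(c,50,80)))); P=cast(c,b,20)
print("green",P, (P.mean(0)-t)@n,(P.mean(0)-t)@u)
for v in (20,60,100,140):
    on=np.where(g[v]>140)[0]; on=on[(on>150)&(on<410)]
    Q=cast(c,[(on[0],v),(on[-1],v)],12); M=Q.mean(0); print(v,on[0],on[-1],(Q-t)@n,(M-t)@n,(M-t)@u,abs((Q[1]-Q[0])@n))
```

```text
green [[ 545.6 -139.4   20. ]
 [ 625.8 -158.1   20. ]
 [ 619.  -191.8   20. ]
 [ 537.3 -178.    20. ]] -3.2577524676462843 -0.48637684864823555
20 162 395 [-60.1  55.5] -2.3443405662932726 -117.06182257066783 115.59093970711757
60 165 392 [-60.1  55.6] -2.230677429218117 -98.35046345066621 115.75692334228599
100 168 389 [-60.2  55.9] -2.112932432660024 -78.66030108497795 116.12262510762055
140 171 385 [-60.3  55.8] -2.2640437361754353 -57.79110297077325 116.14784169894409
```

{"api": "servo_tool", "payload": {
  "plan": [
    [[0,-0.0022,0.0215,0,0,0,0.05],[0,0,0.021,0,0,0,0.05],[0,0,0,0,0,0,0.03],[0,0,0,0,0,0,0.03],[0,0,0,0,0,0,0.03]]
  ],
  "newtons": 20
}}

```text
clock: 2.65
tcp_pos: [582.3, -168.8, 11.1]
eef_rot: [0.001, 0.998, -0.066, 0.001]
contact_force: [0.7, -0.8, 0.2]
grip_width: 0.419
```

{"api": "servo_tool", "payload": {
  "plan": [
    [[0,0,0,0,0,0,0.03],[-0.008,0,0,0,0,0,0.03],[-0.009,0,0,0,0,0,0.03],[-0.009,0,0,0,0,0,0.03],[-0.007,0,0,0,0,0,0.03]]
  ]
}}

```text
clock: 3.07
tcp_pos: [547.4, -163.4, 9.0]
eef_rot: [-0.0, 0.998, -0.066, -0.0]
contact_force: [0.4, 0.1, -0.4]
grip_width: 0.418
```

{"api": "servo_tool", "payload": {
  "plan": [
    [[-0.001,0,0,0,0,0,0.03],[-0.001,0,0,0,0,0,0.03],[-0.001,0,0,0,0,0,0.03]]
  ]
}}

```text
clock: 3.32
tcp_pos: [546.0, -163.4, 9.0]
eef_rot: [0.0, 0.998, -0.066, 0.0]
contact_force: [-0.2, -0.1, -0.4]
grip_width: 0.413
```

{"api": "servo_tool", "payload": {
  "plan": [
    [[-0.001,0,0,0,0,0,0.03],[-0.001,0,0,0,0,0,0.03]]
  ]
}}

```text
clock: 3.48
tcp_pos: [544.5, -163.2, 8.8]
eef_rot: [0.0, 0.998, -0.066, 0.0]
contact_force: [3.8, 0.3, -0.7]
grip_width: 0.417
```

{"api": "servo_tool", "payload": {
  "plan": [
    [[-0.001,0,0,0,0,0,0.03],[-0.001,0,0,0,0,0,0.03]]
  ]
}}

```text
clock: 3.65
tcp_pos: [543.5, -163.2, 9.2]
eef_rot: [0.0, 0.998, -0.066, 0.001]
contact_force: [2.5, 1.0, 0.1]
grip_width: 0.418
```

Run:
```python
from h import *
c=shot("wrist","w3.png"); print(observe()["contact_force"],observe()["tcp_pos"])
cv2.imwrite("pics/w3c.png",cv2.resize(c["frame"][200:,160:400],None,fx=2.5,fy=2.5))
```

```text
[ 6.02881116 -0.59793508 -0.74546082] [ 543.40558487 -163.09232619    9.21449661]
```

View pics/w3c.png

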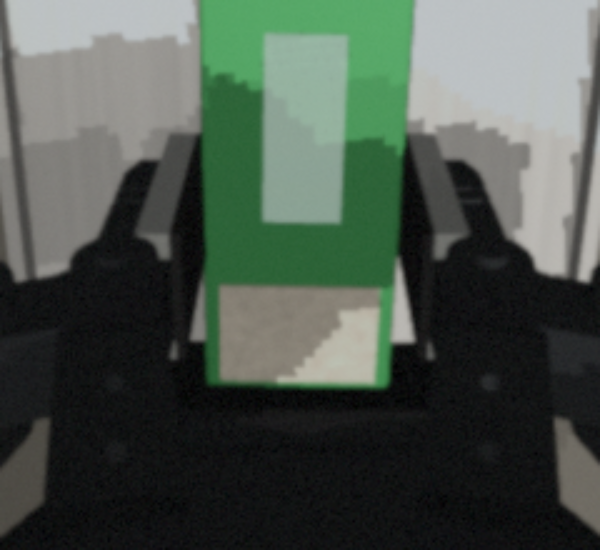

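Green is against the stop: a contact force of 3–6 N appeared, and the label edge (crop row 385) meets the black stop. Releasing, rising and checking.

{"api": "servo_tool", "payload": {
  "plan": [
    [[0,0,0,0,0,0,0.05],[0,0,0,0,0,0,0.05],[0,0,0,0,0,0,0.05],[0,0,-0.015,0,0,0,0.05],[0,0,-0.041,0,0,0,0.05]]
  ]
}}

```text
clock: 4.12
tcp_pos: [538.9, -161.5, 60.6]
eef_rot: [-0.002, 0.998, -0.066, -0.005]
contact_force: [1.8, 0.4, -0.6]
grip_width: 0.585
```

{"api": "servo_tool", "payload": {
  "plan": [
    [[0,0,-0.041,0,0,0,0.05],[-0.01,0,-0.04,0,0,0,0.05],[-0.01,0,-0.04,0,0,0,0.05],[0,0,-0.015,0,0,0,0.05],[0,0,0,0,0,0,0.05]]
  ]
}}

```text
clock: 4.53
tcp_pos: [523.0, -160.7, 205.3]
eef_rot: [0.001, 0.998, -0.066, 0.003]
contact_force: [-0.3, -0.1, -0.4]
grip_width: 0.589
```

```bash
cat > meas.py <<'E'
from h import *
np.set_printoptions(precision=1,suppress=True)
u=np.array([-.9907,.1362,0]); n=np.array([-.1362,-.9907,0])
def green(c,z=20,h=(50,80)):
    b=cv2.boxPoints(cv2.minAreaRect(cv2.findNonZero(mask(c,*h)))); P=cast(c,b,z); return P
E
python3 - <<'E'
from meas import *
c=shot("wrist","w4.png"); s=observe(); print(s["tcp_pos"],s["eef_rot"])
P=green(c); print(P,P.mean(0)); g=cv2.cvtColor(c["frame"],cv2.COLOR_BGR2GRAY)
t=np.array([545,-163.,0]); print("green along/lat",(P-t)@u,(P-t)@n)
for v in (20,60,100):
    on=np.where(g[v]>150)[0]; on=on[(on>130)&(on<430)]
    Q=cast(c,[(on[0],v),(on[-1],v)],12); M=Q.mean(0); print(v,on[0],on[-1],(M-t)@n,(M-t)@u,abs((Q[1]-Q[0])@n))
cv2.imwrite("pics/w4c.png",cv2.resize(c["frame"][20:270,130:430],None,fx=2,fy=2))
E
```

```text
[ 522.6 -160.4  202.7] [ 0.   1.  -0.1  0. ]
[[ 587.5 -150.    20. ]
 [ 583.  -184.3   20. ]
 [ 499.2 -174.4   20. ]
 [ 504.1 -137.6   20. ]] [ 543.5 -161.6   20. ]
green along/lat [-40.4 -40.5  43.8  44. ] [-18.6  16.   17.6 -19.6]
20 217 344 -0.3111601767294765 -129.27708942268228 116.62701514270464
60 219 342 -0.13294491931296903 -94.63841340053055 116.03391379504023
100 220 340 -0.43206504994418893 -58.228692031207636 116.56447517053311
```

View pics/w4c.png

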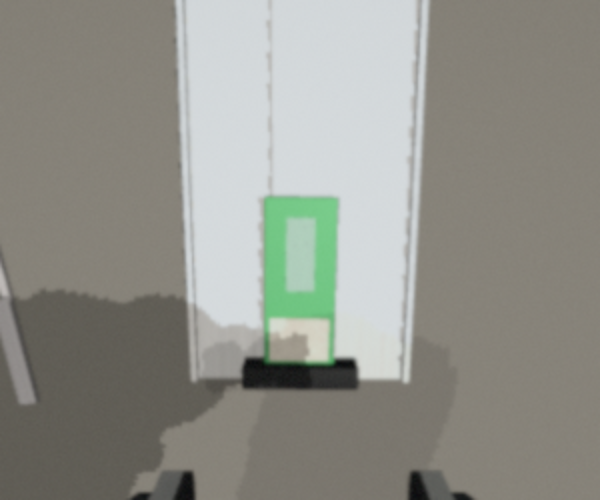

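Crop shows green square on the rail with its label against the stop at (300,365). It is centred within 1 mm. The last joint would run out of range at the rack in this yaw, so I'll give the tool a half turn on the way.

{"api": "servo_tool", "payload": {
  "plan": [
    [[0.0035,-0.0386,0,0,0,-0.12,0.05],[0.008,-0.0377,0,0,0,0,0.05],[0.008,-0.0377,0,0,0,0,0.05],[0.008,-0.0377,0,0,0,0,0.05],[0.008,-0.0377,0,0,0,0,0.05]]
  ]
}}

```text
clock: 5.0
tcp_pos: [564.1, 29.7, 198.8]
eef_rot: [-0.0, 1.0, -0.007, -0.002]
contact_force: [0.4, -0.4, -0.0]
grip_width: 0.585
```

{"api": "servo_tool", "payload": {
  "plan": [
    [[0.008,-0.0377,0,0,0,0,0.05],[0.008,-0.0377,0,0,0,0,0.05],[0.008,-0.0377,0,0,0,0,0.05],[0.008,-0.0377,0,0,0,-0.12,0.05],[0,0,0,0,0,-0.12,0.05]]
  ]
}}

```text
clock: 5.42
tcp_pos: [596.6, 154.2, 199.5]
eef_rot: [-0.012, 0.99, 0.142, -0.0]
contact_force: [-0.9, -1.0, -0.1]
grip_width: 0.585
```

{"api": "servo_tool", "payload": {
  "plan": [
    [[0,0,0,0,0,-0.12,0.05],[0,0,0,0,0,-0.12,0.05],[0,0,0,0,0,-0.12,0.05],[0,0,0,0,0,-0.12,0.05],[0,0,0,0,0,-0.12,0.05]]
  ]
}}

```text
clock: 5.83
tcp_pos: [596.0, 149.4, 199.7]
eef_rot: [-0.011, 0.904, 0.427, 0.003]
contact_force: [-0.1, 0.4, -0.8]
grip_width: 0.585
```

{"api": "servo_tool", "payload": {
  "plan": [
    [[0,0,0,0,0,-0.12,0.05],[0,0,0,0,0,-0.12,0.05],[0,0,0,0,0,-0.12,0.05],[0,0,0,0,0,-0.12,0.05],[0,0,0,0,0,-0.12,0.05]]
  ]
}}

```text
clock: 6.25
tcp_pos: [596.0, 149.2, 199.7]
eef_rot: [-0.01, 0.738, 0.675, 0.006]
contact_force: [-0.2, -0.1, 0.3]
grip_width: 0.588
```

{"api": "servo_tool", "payload": {
  "plan": [
    [[0,0,0,0,0,-0.12,0.05],[0,0,0,0,0,-0.12,0.05],[0,0,0,0,0,-0.12,0.05],[0,0,0,0,0,-0.12,0.05],[0,0,0,0,0,-0.12,0.05]]
  ]
}}

```text
clock: 6.67
tcp_pos: [596.0, 149.2, 199.8]
eef_rot: [-0.008, 0.505, 0.863, 0.009]
contact_force: [-0.1, 0.6, -0.2]
grip_width: 0.584
```

{"api": "servo_tool", "payload": {
  "plan": [
    [[0,0,0,0,0,-0.12,0.05],[0,0,0,0,0,-0.12,0.05],[0,0,0,0,0,-0.12,0.05],[0,0,0,0,0,-0.12,0.05],[0,0,0,0,0,-0.12,0.05]]
  ]
}}

```text
clock: 7.08
tcp_pos: [596.0, 149.2, 199.7]
eef_rot: [-0.005, 0.228, 0.974, 0.01]
contact_force: [0.2, 0.4, 0.2]
grip_width: 0.585
```

{"api": "servo_tool", "payload": {
  "plan": [
    [[0,0,0,0,0,-0.12,0.05],[0,0,0,0,0,-0.12,0.05],[0,0,0,0,0,-0.12,0.05],[0,0,0,0,0,-0.12,0.05],[0,0,0,0,0,0,0.05]]
  ]
}}

```text
clock: 7.5
tcp_pos: [596.0, 149.2, 199.9]
eef_rot: [-0.002, -0.01, 1.0, 0.011]
contact_force: [-0.5, -0.3, 0.4]
grip_width: 0.583
```

Run:
```python
from meas import *
c=shot("wrist","w5.png"); s=observe(); print(s["tcp_pos"],R.from_quat(s["eef_rot"][[1,2,3,0]]).as_matrix(),s["joint_positions"])
```

```text
[596.1 149.2 200.2] [[-1. -0. -0.]
 [-0.  1.  0.]
 [ 0.  0. -1.]] [0.1 0.4 0.1 1.3 0.  0.1]
```

View pics/w5.png

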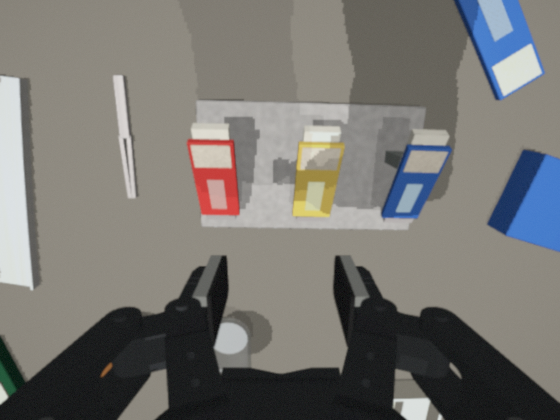

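View: red (213,178), yellow (318,180) and blue (415,182), with labels uppermost on the robot's side (row ~155). The big decoy is at upper right. I'll measure the corners at their known heights.

```bash
cat >> meas.py <<'E'
def mailer(c,h,box):
    x0,y0,x1,y1=box; m=np.zeros(c["frame"].shape[:2],np.uint8); m[y0:y1,x0:x1]=mask(c,*h)[y0:y1,x0:x1]
    k=np.ones((3,3),np.uint8); m=cv2.morphologyEx(m,cv2.MORPH_OPEN,k)
    cn=max(cv2.findContours(m,cv2.RETR_EXTERNAL,cv2.CHAIN_APPROX_NONE)[0],key=cv2.contourArea); hull=cv2.convexHull(cn)
    q=cv2.approxPolyN(hull,4,ensure_convex=True).reshape(-1,2) if hasattr(cv2,"approxPolyN") else cv2.boxPoints(cv2.minAreaRect(hull))
    q=q[np.argsort(q[:,1])]; top=q[:2][np.argsort(q[:2,0])]; bot=q[2:][np.argsort(q[2:,0])]
    return top,bot
E
python3 - <<'E'
from meas import *
c=shot("wrist"); T=tool(observe()); print(np.round(T,3)); print(observe()["joint_positions"].round(3))
for nm,h,box in [("blue",(100,130),(370,120,460,235)),("yellow",(18,35),(280,120,360,235)),("red",(0,8),(180,120,250,235))]:
    t,b=mailer(c,h,box); A=cast(c,t,87.2); B=cast(c,b,45.2)
    print(nm,t.ravel(),b.ravel(),"\n top",A.ravel(),"bot",B.ravel(),"w",np.linalg.norm(A[0]-A[1]),np.linalg.norm(B[0]-B[1]),"len",np.linalg.norm(A.mean(0)-B.mean(0)),"cen",(A.mean(0)+B.mean(0))/2,"yaw",np.arctan2(*(A.mean(0)-B.mean(0))[[1,0]]))
E
```

```text
[[ -1.   -0.   -0.  596.2]
 [ -0.    1.    0.  149.3]
 [  0.    0.   -1.  200.5]
 [  0.    0.    0.    1. ]]
[0.1 0.4 0.1 1.3 0.  0.1]
blue [406 144 453 144] [380 216 418 216] 
 top [548.8 249.7  87.2 548.1 287.5  87.2] bot [622.4 249.9  45.2 622.2 287.3  45.2] w 37.81052231833507 37.45099407011857 len 84.96468403090637 cen [585.4 268.6  66.2] yaw 3.1414209662320114
yellow [297 141 344 142] [292 215 330 215] 
 top [547.9 164.9  87.2 548.1 201.   87.2] bot [621.9 165.2  45.2 621.7 201.4  45.2] w 36.139771074654874 36.23366138658375 len 84.8832564018801 cen [584.9 183.1  66.2] yaw -3.136427952537168
red [185 139 233 140] [201 214 240 214] 
 top [547.2  79.8  87.2 547.6 116.2  87.2] bot [621.5  79.2  45.2 621.2 116.   45.2] w 36.40839831625693 36.81289928084326 len 85.02527105707591 cen [584.4  97.8  66.2] yaw 3.136350198452741
```

Sizes check out: width 36–38, length 85, spacing 85.4 against 86. Moving over blue and tilting the tool 24° toward its normal.

{"api": "servo_tool", "payload": {
  "plan": [
    [[0,0,0,0.022,0,0,0.05],[-0.004,0.03,0.012,0,0,0,0.05],[-0.004,0.03,0.012,0,0,0,0.05],[-0.004,0.03,0.012,0,0,0,0.05],[-0.004,0.029,0.014,0,0,0,0.05]]
  ]
}}

```text
clock: 8.02
tcp_pos: [610.9, 270.0, 151.7]
eef_rot: [-0.0, -0.006, 1.0, 0.0]
contact_force: [0.6, -0.8, 0.7]
grip_width: 0.585
```

{"api": "servo_tool", "payload": {
  "plan": [
    [[0,0,0,0,0.105,0,0.05],[0,0,0,0,0.105,0,0.05],[0,0,0,0,0.105,0,0.05],[0,0,0,0,0.105,0,0.05],[0,0,0,0,0,0,0.05]]
  ]
}}

```text
clock: 8.43
tcp_pos: [611.7, 267.8, 144.8]
eef_rot: [-0.217, -0.005, 0.976, -0.003]
contact_force: [-0.1, -0.5, -3.0]
grip_width: 0.586
```

```bash
cat > goal.py <<'E'
from meas import *
np.set_printoptions(precision=4,suppress=True)
def goal(p):
    s=observe(); T=tool(s); print("z",T[:3,2],"x",T[:3,0],"tcp",s["tcp_pos"],"j",s["joint_positions"]); print("shift in tool axes mm",T[:3,:3].T@(np.array(p)-s["tcp_pos"]))
E
python3 -c "
from goal import *
goal((583.7,268.6,54.3))"
```

```text
z [-0.4229 -0.0085 -0.9061] x [-0.9061 -0.0087  0.423 ] tcp [611.6792 267.8294 144.7714] j [0.2451 0.8111 0.6727 1.8594 0.0945 0.2139]
shift in tool axes mm [-12.9219   1.4506  93.8052]
```

{"api": "servo_tool", "payload": {
  "plan": [
    [[-0.005,0.001,0.02,0,0,0,0.05],[-0.004,0,0.02,0,0,0,0.05],[-0.004,0,0.02,0,0,0,0.05],[0,0,0,0,0,0,0.05]]
  ]
}}

```text
clock: 8.77
tcp_pos: [596.2, 269.4, 88.8]
eef_rot: [-0.21, -0.007, 0.978, -0.002]
contact_force: [-0.6, 0.2, -0.8]
grip_width: 0.585
```

```bash
python3 -c "
from goal import *
c=shot('wrist','w6.png')
goal((583.7,268.6,54.3))"
```

```text
z [-0.4092 -0.0066 -0.9124] x [-0.9123 -0.0125  0.4093] tcp [596.8779 269.4484  91.2419] j [0.2524 0.7863 0.4925 1.6882 0.0959 0.2185]
shift in tool axes mm [-3.0856 -0.6282 39.1045]
```

View pics/w6.png

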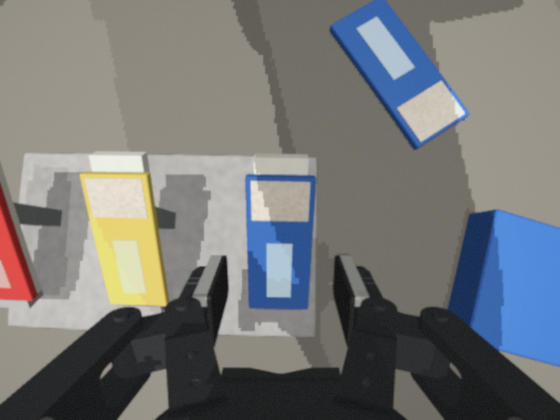

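Blue lies centred between the fingers (columns 247–315, fingers at 222/340), and its neighbours are clear. Descending and gripping.

{"api": "servo_tool", "payload": {
  "plan": [
    [[-0.003,0,0.015,0,0,0,0.05],[0,0,0.014,0,0,0,0.05],[0,0,0.01,0,0,0,0.05],[0,0,0,0,0,0,0.05],[0,0,0,0,0,0,0.03]]
  ],
  "newtons": 40
}}

```text
clock: 9.23
tcp_pos: [585.4, 269.5, 56.9]
eef_rot: [-0.208, -0.007, 0.978, -0.001]
contact_force: [0.5, 0.2, -0.5]
grip_width: 0.457
```

{"api": "servo_tool", "payload": {
  "plan": [
    [[0,0,0,0,0,0,0.03],[0,0,0,0,0,0,0.03],[0,0,0,0,0,0,0.03],[0,0,0,0,0,0,0.03]]
  ]
}}

```text
clock: 9.57
tcp_pos: [585.6, 269.4, 57.3]
eef_rot: [-0.208, -0.007, 0.978, -0.001]
contact_force: [-1.3, -0.4, 6.7]
grip_width: 0.403
```

```bash
python3 -c "
from goal import *
goal((583.7,268.6,54.3)); print(observe()['contact_force'])"
```

```text
z [-0.4062 -0.0044 -0.9138] x [-0.9137 -0.0137  0.4062] tcp [585.6477 269.4333  57.2634] j [0.2556 0.7808 0.3943 1.5915 0.0986 0.2206]
shift in tool axes mm [ 0.5873 -0.8098  3.5027]
[-1.2787 -0.4288  6.728 ]
```

{"api": "servo_tool", "payload": {
  "plan": [
    [[0,0,0,0,0,0,0.05],[0,0,0,0,0,0,0.05],[0,0,0,0,0,0,0.05],[0,-0.0008,0.0045,0,0,0,0.05],[0,0,0,0,0,0,0.05]]
  ]
}}

```text
clock: 9.98
tcp_pos: [582.8, 268.3, 50.4]
eef_rot: [-0.209, -0.007, 0.978, -0.001]
contact_force: [0.5, -0.3, -0.4]
grip_width: 0.587
```

{"api": "servo_tool", "payload": {
  "plan": [
    [[0,0,0,0,0,0,0.05]]
  ]
}}

```text
clock: 10.07
tcp_pos: [582.9, 268.4, 50.7]
eef_rot: [-0.209, -0.007, 0.978, -0.001]
contact_force: [-0.4, 0.0, -0.2]
grip_width: 0.587
```

{"api": "servo_tool", "payload": {
  "plan": [
    [[0,0,0,0,0,0,0.03],[0,0,0,0,0,0,0.03],[0,0,0,0,0,0,0.03],[0,0,0,0,0,0,0.03],[0,0,0,0,0,0,0.03]]
  ]
}}

```text
clock: 10.48
tcp_pos: [583.2, 268.5, 51.2]
eef_rot: [-0.209, -0.007, 0.978, -0.001]
contact_force: [-0.1, -0.8, 1.6]
grip_width: 0.412
```

```bash
python3 -c "
from goal import *
c=shot('wrist','w7.png')
goal((583.7,268.6,54.3)); print(observe()['contact_force'])
cv2.imwrite('pics/w7c.png',cv2.resize(c['frame'][130:380,130:430],None,fx=2,fy=2))"
```

```text
z [-0.4083 -0.0051 -0.9129] x [-0.9127 -0.014   0.4083] tcp [583.1907 268.4972  51.2291] j [0.2553 0.7815 0.3788 1.5777 0.0983 0.2198]
shift in tool axes mm [ 0.7875  0.0984 -3.0117]
[ 0.4969 -0.1433  1.4513]
```

View pics/w7c.png

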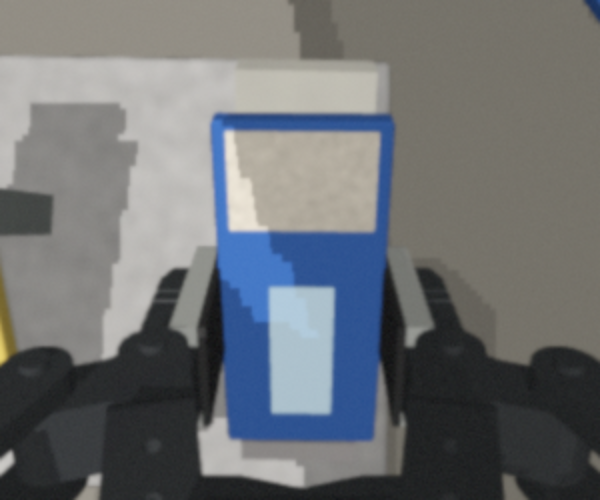

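Blue is well gripped, with the pads alongside the mid-window (crop rows 250–420). Lifting, un-tilting and yawing to the tray line.

{"api": "servo_tool", "payload": {
  "plan": [
    [[0,0,-0.01,0,0,0,0.03],[0,0,-0.03,0,0,0,0.03],[0,0,-0.03,0,0,0,0.03],[0,0,0,0,-0.105,0,0.03],[0,0,0,0,-0.105,0,0.03]]
  ]
}}

```text
clock: 10.95
tcp_pos: [616.2, 269.1, 114.0]
eef_rot: [-0.102, -0.007, 0.995, 0.0]
contact_force: [-0.3, 0.5, -1.2]
grip_width: 0.407
```

{"api": "servo_tool", "payload": {
  "plan": [
    [[0,0,0,0,-0.105,0,0.03],[0,0,0,0,-0.105,0,0.03],[0,0,-0.03,0,0,0.076,0.03],[0,0,-0.03,0,0,0.076,0.03],[0,0,0,0,0,0,0.03]]
  ]
}}

```text
clock: 11.37
tcp_pos: [612.2, 269.3, 181.0]
eef_rot: [0.003, 0.07, 0.998, 0.002]
contact_force: [-0.1, 1.1, 1.1]
grip_width: 0.407
```

```bash
python3 -c "
from goal import *
goal((604.7,-170.9,80))"
```

```text
z [ 0.0061  0.0031 -1.    ] x [-0.99    0.1406 -0.0056] tcp [612.2124 269.2603 181.0025] j [0.2885 0.4754 0.2258 1.3145 0.0012 0.4296]
shift in tool axes mm [ -53.8969 -437.238    99.5843]
```

{"api": "servo_tool", "payload": {
  "plan": [
    [[-0.0045,-0.025,0,0,0.006,0.004,0.03],[-0.0045,-0.036,0,0,0,0,0.03],[-0.0045,-0.038,0,0,0,0,0.03],[-0.0045,-0.038,0,0,0,0,0.03],[-0.0045,-0.038,0,0,0,0,0.03]]
  ]
}}

```text
clock: 11.78
tcp_pos: [609.4, 90.9, 174.8]
eef_rot: [-0.003, 0.07, 0.998, 0.001]
contact_force: [1.0, -0.8, -1.1]
grip_width: 0.405
```

{"api": "servo_tool", "payload": {
  "plan": [
    [[-0.0045,-0.038,0,0,0,0,0.03],[-0.0045,-0.038,0,0,0,0,0.03],[-0.0045,-0.038,0,0,0,0,0.03],[-0.0045,-0.038,0,0,0,0,0.03],[-0.0045,-0.038,0,0,0,0,0.03]]
  ]
}}

```text
clock: 12.2
tcp_pos: [604.9, -100.8, 174.6]
eef_rot: [-0.003, 0.07, 0.998, 0.001]
contact_force: [1.8, 0.6, -0.9]
grip_width: 0.405
```

{"api": "servo_tool", "payload": {
  "plan": [
    [[-0.0045,-0.038,0.02,0,0,0,0.03],[-0.0045,-0.034,0.025,0,0,0,0.03],[0,0,0.03,0,0,0,0.03],[0,0,0.025,0,0,0,0.03],[0,0,0,0,0,0,0.03]]
  ]
}}

```text
clock: 12.62
tcp_pos: [600.6, -169.3, 70.3]
eef_rot: [-0.007, 0.071, 0.997, 0.002]
contact_force: [-0.3, 1.2, -1.0]
grip_width: 0.402
```

{"api": "servo_tool", "payload": {
  "plan": [
    [[0,0,0,0,0,0,0.03],[0,0,0,0,0,0,0.03]]
  ]
}}

```text
clock: 12.78
tcp_pos: [604.1, -169.3, 77.0]
eef_rot: [-0.003, 0.07, 0.998, 0.0]
contact_force: [0.2, 0.3, 0.4]
grip_width: 0.412
```

```bash
python3 -c "
from goal import *
c=shot('wrist','w8.png')
goal((604.7,-170.9,11))
cv2.imwrite('pics/w8c.png',cv2.resize(c['frame'],None,fx=1,fy=1))"
```

```text
z [-0.0041  0.0007 -1.    ] x [-0.9902  0.1399  0.0042] tcp [ 604.3598 -169.3269   77.461 ] j [-0.4063  0.4696 -0.0574  1.0478 -0.001  -0.266 ]
shift in tool axes mm [-0.8334 -1.5198 66.4579]
```

View pics/w8c.png

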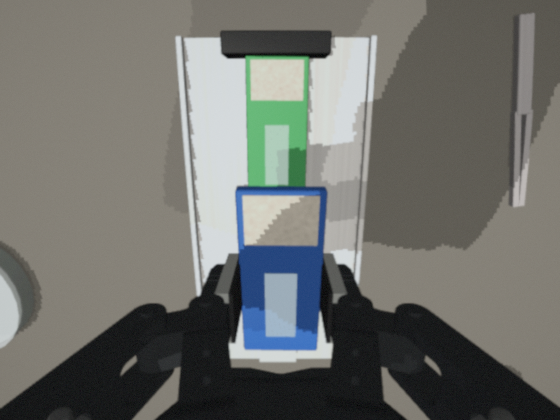

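Blue is held in line over the rail (label at (282,220)), and green with its label is still at the stop (278,80). Lowering it.

{"api": "servo_tool", "payload": {
  "plan": [
    [[-0.001,-0.0015,0.02,0,0,0,0.03],[0,0,0.02,0,0,0,0.03],[0,0,0.015,0,0,0,0.03],[0,0,0.006,0,0,0,0.03],[0,0,0,0,0,0,0.03]]
  ]
}}

```text
clock: 13.25
tcp_pos: [603.7, -170.4, 14.6]
eef_rot: [-0.003, 0.07, 0.998, 0.001]
contact_force: [0.0, -0.5, -0.4]
grip_width: 0.405
```

{"api": "servo_tool", "payload": {
  "plan": [
    [[0,0,0.001,0,0,0,0.03],[0,0,0.001,0,0,0,0.03],[0,0,0,0,0,0,0.03]]
  ]
}}

```text
clock: 13.5
tcp_pos: [604.3, -171.0, 13.6]
eef_rot: [-0.003, 0.07, 0.998, 0.0]
contact_force: [0.2, 0.2, 0.1]
grip_width: 0.409
```

```bash
python3 -c "
from goal import *
goal((604.7,-170.9,11));print(observe()['contact_force'])"
```

```text
z [-0.005   0.0011 -1.    ] x [-0.9901  0.1405  0.0051] tcp [ 604.2513 -170.9792   13.6   ] j [-0.4088  0.5253 -0.1416  0.909  -0.001  -0.2679]
shift in tool axes mm [-0.4464  0.1404  2.5978]
[0.1852 0.1977 0.1305]
```

Lower until contact, then release and look.

{"api": "servo_tool", "payload": {
  "plan": [
    [[0,0,0.001,0,0,0,0.03],[0,0,0.001,0,0,0,0.03],[0,0,0,0,0,0,0.03]]
  ]
}}

```text
clock: 13.75
tcp_pos: [603.6, -170.8, 10.6]
eef_rot: [-0.003, 0.071, 0.998, 0.001]
contact_force: [0.3, -0.2, -0.6]
grip_width: 0.409
```

{"api": "servo_tool", "payload": {
  "plan": [
    [[0,0,0.001,0,0,0,0.03],[0,0,0.0005,0,0,0,0.03],[0,0,0,0,0,0,0.03]]
  ]
}}

```text
clock: 14.0
tcp_pos: [603.7, -170.9, 9.3]
eef_rot: [-0.003, 0.071, 0.998, 0.001]
contact_force: [-1.3, 0.2, 4.3]
grip_width: 0.408
```

{"api": "servo_tool", "payload": {
  "plan": [
    [[0,0,0,0,0,0,0.04],[0,0,0,0,0,0,0.05],[0,0,0,0,0,0,0.05],[0,0,0,0,0,0,0.05],[0,0,-0.015,0,0,0,0.05]]
  ]
}}

```text
clock: 14.42
tcp_pos: [602.2, -170.2, 21.5]
eef_rot: [-0.006, 0.071, 0.997, 0.001]
contact_force: [-0.9, -1.0, 0.9]
grip_width: 0.587
```

{"api": "servo_tool", "payload": {
  "plan": [
    [[0,0,-0.04,0,0,0,0.05],[0,0,-0.04,0,0,0,0.05],[0,0,-0.04,0,0,0,0.05],[0,0,-0.03,0,0,0,0.05],[0,0,0,0,0,0,0.05]]
  ]
}}

```text
clock: 14.83
tcp_pos: [606.9, -172.0, 181.1]
eef_rot: [0.001, 0.071, 0.998, -0.001]
contact_force: [1.0, 0.1, 0.2]
grip_width: 0.586
```

Run:
```python
from goal import *
c=shot("wrist","w9.png"); goal((604.7,-170.9,11))
S=np.array([501.75,-156.75,0])
for nm,h,zt,zb in [("green",(50,80),20,20),("blue",(100,130),28.8,20)]:
    t,b=mailer(c,h,(150,10,420,330)); print(nm,t.ravel(),b.ravel())
    for q,z in ((t,zt),(b,zb)):
        P=cast(c,q,z)-S; print("  along",np.round(P@u,1),"lat",np.round(P@n,1))
```

```text
z [-0.0006 -0.0007 -1.    ] x [-0.9901  0.1406  0.0005] tcp [ 606.1141 -171.6908  177.7735] j [-0.4087  0.4138  0.1164  1.2737 -0.0009 -0.2676]
shift in tool axes mm [  1.4278   0.7213 166.7737]
green [262  97 300  97] [262 134 300 134]
  along [-26.2 -26.3] lat [ 15.7 -17.4]
  along [-58.1 -58.2] lat [ 16.3 -17.8]
blue [262 150 301 163] [264 220 299 220]
  along [-71.2 -82.9] lat [ 16.1 -18.6]
  along [-140.3 -140.4] lat [ 16.  -18.1]
```

View pics/w9.png

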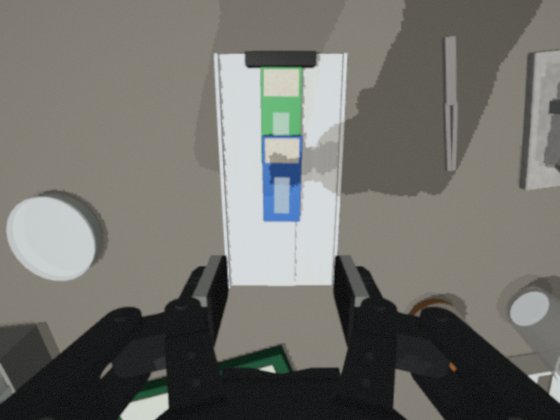

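Blue lies square on the rail from row 136 to 220, lapped over green, whose label is at the stop (row 66). Blue's set-back is about 57–58 mm, and it is 1.2 mm off the centre line. Now for yellow.

{"api": "servo_tool", "payload": {
  "plan": [
    [[0.005,0.039,0,0,0,0,0.05],[0.005,0.039,0,0,0,0,0.05],[0.005,0.039,0,0,0,0,0.05],[0.005,0.039,0,0,0,0,0.05],[0.005,0.039,0,0,0,0,0.05]]
  ]
}}

```text
clock: 15.3
tcp_pos: [606.6, 27.1, 173.1]
eef_rot: [-0.004, 0.071, 0.997, 0.001]
contact_force: [1.2, 0.2, -0.6]
grip_width: 0.587
```

{"api": "servo_tool", "payload": {
  "plan": [
    [[0.005,0.039,0,0,0,0,0.05],[0.005,0.039,0,0,0,0,0.05],[0.005,0.039,0,0,0,0,0.05],[0.005,0.039,0,0,0,0,0.05],[0,0,0.02,0,0,-0.07,0.05]]
  ]
}}

```text
clock: 15.72
tcp_pos: [609.8, 189.3, 156.3]
eef_rot: [-0.002, 0.034, 0.999, 0.002]
contact_force: [0.5, -0.6, -0.4]
grip_width: 0.587
```

{"api": "servo_tool", "payload": {
  "plan": [
    [[0,0,0.025,0,0,-0.07,0.05],[0,0,0,0,0.105,0,0.05],[0,0,0,0,0.105,0,0.05],[0,0,0,0,0.105,0,0.05],[0,0,0,0,0.105,0,0.05]]
  ]
}}

```text
clock: 16.13
tcp_pos: [608.6, 182.9, 129.4]
eef_rot: [-0.214, 0.0, 0.977, 0.001]
contact_force: [0.6, 0.7, 0.6]
grip_width: 0.588
```

{"api": "servo_tool", "payload": {
  "plan": [
    [[0,0,0,0,0,0,0.05],[0,0,0,0,0,0,0.05]]
  ]
}}

```text
clock: 16.3
tcp_pos: [609.8, 182.5, 125.1]
eef_rot: [-0.214, 0.001, 0.977, 0.001]
contact_force: [0.0, 0.3, -1.1]
grip_width: 0.584
```

Run:
```python
from goal import *
c=shot("wrist","w10.png"); goal((582.7,183,51.2))
# yellow check: corners at known heights
t,b=mailer(c,(18,35),(150,60,420,330)); A=cast(c,t,87.2); B=cast(c,b,45.2); print(t.ravel(),b.ravel(),A,B,(A.mean(0)+B.mean(0))/2)
```

```text
z [-0.4142  0.002  -0.9102] x [-0.9102  0.0006  0.4142] tcp [609.4067 182.7299 127.3628] j [0.1329 0.7482 0.5041 1.7502 0.0569 0.1217]
shift in tool axes mm [-7.2358  0.1169 80.3849]
[252 166 309 166] [255 279 305 279] [[550.2766 166.0868  87.2   ]
 [550.2864 201.1607  87.2   ]] [[622.4566 165.3963  45.2   ]
 [622.4752 201.1598  45.2   ]] [586.3737 183.4509  66.2   ]
```

{"api": "servo_tool", "payload": {
  "plan": [
    [[-0.004,0,0.025,0,0,0,0.05],[-0.0035,0.0004,0.025,0,0,0,0.05],[0,0,0.018,0,0,0,0.05],[0,0,0.01,0,0,0,0.05],[0,0,0,0,0,0,0.05]]
  ]
}}

```text
clock: 16.77
tcp_pos: [581.7, 183.6, 55.9]
eef_rot: [-0.211, 0.0, 0.978, 0.001]
contact_force: [-0.4, -0.3, 0.0]
grip_width: 0.586
```

{"api": "servo_tool", "payload": {
  "plan": [
    [[0,0,0,0,0,0,0.05]]
  ]
}}

```text
clock: 16.85
tcp_pos: [583.3, 183.6, 57.6]
eef_rot: [-0.21, 0.0, 0.978, 0.001]
contact_force: [0.5, -0.2, 0.6]
grip_width: 0.584
```

Run:
```python
from goal import *
goal((583.2,183.2,51.2))
```

```text
z [-0.4104  0.0023 -0.9119] x [-0.9119 -0.0003  0.4104] tcp [583.2882 183.6     57.5655] j [0.139  0.7336 0.2949 1.5511 0.0592 0.1266]
shift in tool axes mm [-2.532  -0.4141  5.8399]
```

{"api": "servo_tool", "payload": {
  "plan": [
    [[-0.0025,0,0.003,0,0,0,0.05],[0,0,0.0025,0,0,0,0.05],[0,0,0,0,0,0,0.05],[0,0,0,0,0,0,0.03],[0,0,0,0,0,0,0.03]]
  ]
}}

```text
clock: 17.27
tcp_pos: [584.1, 183.4, 49.8]
eef_rot: [-0.211, 0.0, 0.977, 0.001]
contact_force: [1.1, -0.1, 2.4]
grip_width: 0.41
```

{"api": "servo_tool", "payload": {
  "plan": [
    [[0,0,0,0,0,0,0.03],[0,0,0,0,0,0,0.03],[0,0,0,0,0,0,0.03]]
  ]
}}

```text
clock: 17.52
tcp_pos: [584.0, 183.4, 49.8]
eef_rot: [-0.211, 0.0, 0.977, 0.001]
contact_force: [1.9, -0.2, 5.5]
grip_width: 0.411
```

Run:
```python
from goal import *
goal((583.2,183.2,51.2))
T=tool(observe()); 
for M in ((584,183.2,63.6),): print("mailer mid in tool",T[:3,:3].T@(np.array(M)-T[:3,3]))
```

```text
z [-0.4132  0.0023 -0.9106] x [-0.9106  0.0004  0.4132] tcp [584.0401 183.3689  49.784 ] j [0.1384 0.7421 0.2901 1.5409 0.0593 0.1265]
shift in tool axes mm [ 1.3501 -0.1671 -0.9427]
mailer mid in tool [  5.7454  -0.1417 -12.5651]
```

{"api": "servo_tool", "payload": {
  "plan": [
    [[0,0,-0.01,0,0,0,0.03],[0,0,-0.03,0,0,0,0.03],[0,0,-0.03,0,0,0,0.03],[0,0,0,0,-0.105,0,0.03],[0,0,0,0,-0.105,0,0.03]]
  ]
}}

```text
clock: 17.93
tcp_pos: [616.9, 183.2, 112.2]
eef_rot: [-0.105, 0.001, 0.994, 0.001]
contact_force: [-0.5, -0.6, -1.7]
grip_width: 0.408
```

{"api": "servo_tool", "payload": {
  "plan": [
    [[0,0,0,0,-0.105,0,0.03],[0,0,0,0,-0.105,0,0.03],[0,0,-0.03,0,0,0.07,0.03],[0,0,-0.03,0,0,0.07,0.03],[0,0,0,0,0,0,0.03]]
  ]
}}

```text
clock: 18.35
tcp_pos: [613.7, 183.4, 178.6]
eef_rot: [-0.0, 0.072, 0.997, 0.001]
contact_force: [-0.3, -0.1, 0.2]
grip_width: 0.407
```

```bash
python3 -c "
from goal import *
goal((662.1,-178.8,75))"
```

```text
z [-0.      0.0029 -1.    ] x [-0.9895  0.1444  0.0004] tcp [613.7347 183.4076 178.6334] j [0.1582 0.4309 0.1463 1.2858 0.0029 0.3031]
shift in tool axes mm [-100.2034 -351.7227  102.5858]
```

{"api": "servo_tool", "payload": {
  "plan": [
    [[-0.01,-0.03,0,0,0,-0.008,0.03],[-0.01,-0.036,0,0,0,0,0.03],[-0.01,-0.036,0,0,0,0,0.03],[-0.01,-0.036,0,0,0,0,0.03],[-0.01,-0.036,0,0,0,0,0.03]]
  ]
}}

```text
clock: 18.77
tcp_pos: [639.5, 2.4, 172.5]
eef_rot: [-0.003, 0.066, 0.998, 0.001]
contact_force: [0.9, 0.4, -0.7]
grip_width: 0.403
```

{"api": "servo_tool", "payload": {
  "plan": [
    [[-0.01,-0.036,0,0,0,0,0.03],[-0.01,-0.036,0,0,0,0,0.03],[-0.01,-0.036,0,0,0,0,0.03],[-0.01,-0.036,0,0,0,0,0.03],[-0.01,-0.034,0,0,0,0,0.03]]
  ]
}}

```text
clock: 19.18
tcp_pos: [665.3, -181.4, 171.8]
eef_rot: [-0.003, 0.067, 0.998, 0.001]
contact_force: [1.1, 0.6, 0.7]
grip_width: 0.407
```

{"api": "servo_tool", "payload": {
  "plan": [
    [[0,0,0.03,0,0,0,0.03],[0,0,0.03,0,0,0,0.03],[0,0,0.03,0,0,0,0.03],[0,0,0.01,0,0,0,0.03],[0,0,0,0,0,0,0.03]]
  ]
}}

```text
clock: 19.6
tcp_pos: [663.1, -178.4, 69.0]
eef_rot: [-0.006, 0.067, 0.998, 0.002]
contact_force: [-0.3, 0.1, 0.3]
grip_width: 0.413
```

{"api": "servo_tool", "payload": {
  "plan": [
    [[0,0,0,0,0,0,0.03],[0,0,0,0,0,0,0.03]]
  ]
}}

```text
clock: 19.77
tcp_pos: [665.7, -179.1, 74.1]
eef_rot: [-0.002, 0.066, 0.998, 0.0]
contact_force: [-0.7, -0.0, -0.3]
grip_width: 0.41
```

Run:
```python
from goal import *
c=shot("wrist","w11.png"); goal((662.1,-178.8,9.5))
S=np.array([501.75,-156.75,0])
t,b=mailer(c,(100,130),(150,10,420,330)); print(t.ravel(),b.ravel(), (cast(c,t,28.8)-S)@u)
t,b=mailer(c,(18,35),(150,10,420,400)); print(t.ravel(),b.ravel())
```

```text
z [-0.0037  0.0006 -1.    ] x [-0.9912  0.1324  0.0037] tcp [ 665.7154 -179.1033   74.3557] j [-0.384   0.5694  0.1131  1.1182 -0.0008 -0.2513]
shift in tool axes mm [ 3.3831 -0.1859 64.8687]
[247  43 315  44] [251 181 309 181] [-59.248  -59.5449]
[235 183 327 183] [242 348 319 348]
```

View pics/w11.png

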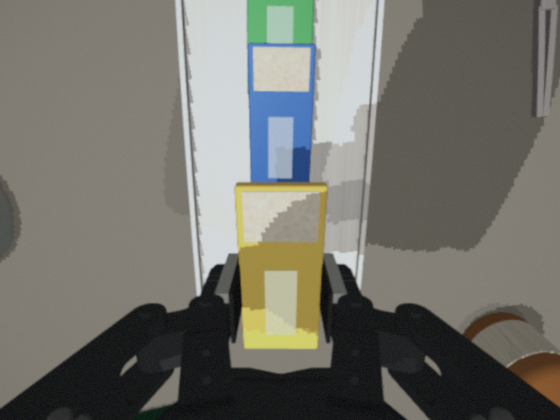

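Yellow is held in line behind blue (yellow front edge at row 183), labels towards the stop. Lowering.

{"api": "servo_tool", "payload": {
  "plan": [
    [[0.002,0,0.02,0,0,0,0.03],[0,0,0.02,0,0,0,0.03],[0,0,0.015,0,0,0,0.03],[0,0,0.005,0,0,0,0.03],[0,0,0,0,0,0,0.03]]
  ]
}}

```text
clock: 20.23
tcp_pos: [662.2, -178.4, 12.2]
eef_rot: [-0.004, 0.066, 0.998, 0.001]
contact_force: [-0.3, -0.8, -0.3]
grip_width: 0.407
```

{"api": "servo_tool", "payload": {
  "plan": [
    [[0,0,0.001,0,0,0,0.03],[0,0,0.001,0,0,0,0.03],[0,0,0,0,0,0,0.03]]
  ]
}}

```text
clock: 20.48
tcp_pos: [662.8, -178.8, 11.3]
eef_rot: [-0.003, 0.067, 0.998, 0.0]
contact_force: [-0.9, 0.6, -0.5]
grip_width: 0.411
```

```bash
python3 -c "
from goal import *
goal((663.5,-179,9.5)); print(observe()['contact_force'])"
```

```text
z [-0.005   0.0012 -1.    ] x [-0.9911  0.1328  0.0051] tcp [ 662.8177 -178.7642   11.3377] j [-0.3852  0.6131  0.0211  0.9839 -0.0008 -0.252 ]
shift in tool axes mm [-0.7169 -0.144   1.834 ]
[-0.9088  0.579  -0.4802]
```

{"api": "servo_tool", "payload": {
  "plan": [
    [[0,0,0.001,0,0,0,0.03],[0,0,0.0005,0,0,0,0.03],[0,0,0,0,0,0,0.03]]
  ]
}}

```text
clock: 20.73
tcp_pos: [662.2, -178.6, 8.8]
eef_rot: [-0.003, 0.067, 0.998, 0.001]
contact_force: [-0.1, -0.5, -1.1]
grip_width: 0.41
```

{"api": "servo_tool", "payload": {
  "plan": [
    [[0,0,0.0007,0,0,0,0.03],[0,0,0,0,0,0,0.03]]
  ]
}}

```text
clock: 20.9
tcp_pos: [662.3, -178.6, 8.5]
eef_rot: [-0.003, 0.067, 0.998, 0.001]
contact_force: [-0.9, 0.3, 3.8]
grip_width: 0.409
```

Contact at 3.8 N, as with blue. Release, rise and check.

{"api": "servo_tool", "payload": {
  "plan": [
    [[0,0,0,0,0,0,0.04],[0,0,0,0,0,0,0.05],[0,0,0,0,0,0,0.05],[0,0,0,0,0,0,0.05],[0,0,-0.015,0,0,0,0.05]]
  ]
}}

```text
clock: 21.32
tcp_pos: [660.7, -178.0, 20.2]
eef_rot: [-0.006, 0.067, 0.998, 0.001]
contact_force: [-0.1, 0.6, -0.2]
grip_width: 0.583
```

{"api": "servo_tool", "payload": {
  "plan": [
    [[0,0,-0.04,0,0,0,0.05],[0,0,-0.04,0,0,0,0.05],[0,0,-0.04,0,0,0,0.05],[0,0,-0.02,0,0,0,0.05],[0,0,0,0,0,0,0.05]]
  ]
}}

```text
clock: 21.73
tcp_pos: [665.1, -179.5, 169.0]
eef_rot: [0.001, 0.067, 0.998, -0.001]
contact_force: [0.1, -0.6, 0.2]
grip_width: 0.586
```

{"api": "servo_tool", "payload": {
  "plan": [
    [[0,0,0,0,0,0,0.05],[0,0,0,0,0,0,0.05]]
  ]
}}

```text
clock: 21.9
tcp_pos: [662.8, -178.7, 161.9]
eef_rot: [-0.004, 0.067, 0.998, 0.001]
contact_force: [-0.1, 0.2, -1.2]
grip_width: 0.582
```

Run:
```python
from goal import *
c=shot("wrist","w12.png"); s=observe(); print(s["tcp_pos"],s["contact_force"])
S=np.array([501.75,-156.75,0])
for nm,h,zt,zb in [("green",(50,80),20,20),("blue",(100,130),28.8,26),("yellow",(18,35),28.8,20)]:
    t,b=mailer(c,h,(150,10,420,330)); print(nm,t.ravel(),b.ravel())
    for q,z in ((t,zt),(b,zb)):
        P=cast(c,q,z)-S; print("  along",np.round(P@u,1),"lat",np.round(P@n,1))
cv2.imwrite("pics/w12c.png",cv2.resize(c["frame"][0:250,140:440],None,fx=2,fy=2))
```

```text
[ 662.5717 -178.6186  161.2738] [-0.3662 -0.0534  0.582 ]
green [258  24 302  23] [258  66 301  67]
  along [-26.3 -25.4] lat [ 16.6 -17.7]
  along [-57.2 -57.8] lat [ 16.9 -17.6]
blue [259  98 302  94] [259 139 301 139]
  along [-82.1 -78.9] lat [ 15.9 -18.3]
  along [-114.7 -114.5] lat [ 16.4 -18.4]
yellow [260 162 301 165] [262 230 299 230]
  along [-133.4 -135.8] lat [ 15.7 -18.7]
  along [-197.7 -197.6] lat [ 15.2 -18.8]
```

Run:
```python
from h import *
from plant import sign_off
c=shot("top"); a={"frame":cv2.imread("pics/top0.png")}
for nm,h,r in [("red",(0,8),(180,275,190,240)),("petri/other diff",None,None)]:
    if h:
        x0,x1,y0,y1=r
        for q in (a,c): m=mask(q,*h)[y0:y1,x0:x1]; print(nm,cv2.findNonZero(m).mean(0))
ok=np.abs(c["frame"].astype(int)-a["frame"]).max(2)
for nm,(x,y,w) in {"forceps":(288,224,20),"reagent":(292,148,12),"beaker":(255,147,12),"dropper":(286,283,7),"slidebox":(147,208,17),"petri":(417,198,16)}.items(): print(nm,ok[y-w:y+w,x-w:x+w].mean().round(1))
print(sign_off())
```

```text
red [[74.42045455 21.24431818]]
red [[74.43103448 21.06896552]]
forceps 33.9
reagent 6.4
beaker 7.5
dropper 64.6
slidebox 8.0
petri 8.3
the job is handed in; nothing more can be done
None
```

The three mailers are shingled on the rail and the job is handed in. No verdict came back.

I slid green home against the stop (contact force 3–6 N). I then took blue and after it yellow from the rack with a tilted side grip. Each was set down until contact (about 4 N), released and backed away from. The run took about 22 s of the 64 s.

**Last wrist-camera measurement:**

| Mailer | Label end from the stop | Lap over the one before | Mean offset from my centre line |
|---|---|---|---|
| green | against the stop when released | – | about 0.5 mm |
| blue | about 57.5 mm | set back about 57.5 mm (45–70 allowed) | about 1 mm |
| yellow | about 114.6 mm | set back about 57 mm (45–70 allowed) | about 1.5–1.8 mm |

- **Yellow's plain end:** it measures 197.7 mm from the stop, which fits it lying down on the rail. I inferred this from the length and did not measure heights directly.
- **Red:** unmoved in the top view, within 0.2 pixel.
- **Reagent, beaker, petri dish and slide box:** their patches in the top view hardly changed.
- **Checks that did not agree:** the forceps and dropper patches changed strongly. I put this down to the arm now covering or shading them, but did not confirm it. No move went near either one at low height, and the forceps looked in place in the last two pictures I viewed.
- **Last picture not viewed:** the picture limit was reached, so the final placing was checked by measurement only.

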